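# Find the gold by heft: uncover the tin carrier and hold up the heaviest coin tin

## Task

Take the loose metal cover plate by its handle straight up off the two pins of the wooden tin carrier and lay it flat in the middle of the grey felt pad. Then heft the three identical closed tins one at a time along the row, starting with the one nearest the robot and ending with the farthest: lift each clear of the carrier for a moment to feel its weight and set it back upright in its own recess. Finish holding the heaviest tin up in the gripper, still and upright with its foot at least 15 cm above the desk and the other two back in their recesses; drop nothing and leave the other things on the desk where they are.

Things in the scene. Friction and masses are not known exactly. Their poses are not given: they have to be found in the camera images.
- cover_handle (a point): mid bar of the handle of the loose cover: aluminium plate 306 x 80 x 5 mm, 0.3 kg; steel bow handle, 10 mm round bar, 72 mm long, centre line (this point) 37 mm above the plate's underside. x along plate and bar, y across, z up. At the start its underside is 70 mm up on the carrier, a 10 mm hole 143 mm either side of its middle over a pin: lift 20 mm straight up to clear
- carrier: wooden tin carrier, fixed: base 306 x 80 x 14 mm with three round recesses 84 mm apart, an 18 mm thick upright cheek at each end, 70 mm high, with a 7 mm steel pin on top up to 86 mm; long sides open. Origin: middle of its underside on the desk; x along the row away from the robot, y across, z up. Left or right on the desk, the pad on the other side
- pad_center (a point): centre of the top of the grey felt pad, 360 x 130 x 3 mm, fixed to the desk; x along its length, y across, z up (top 3 mm above the desk). With the cover lying on it the handle bar's centre line is 40 mm above the desk
- tin_near_center (a point): the nearest to the robot of three identical closed steel tins, upright cylinders 46 mm wide, 56 mm high, flush fixed lid; the point is the tin's centre, 28 mm above its foot, z up; 37 mm above the desk when in its recess. Coin rolls packed inside, unseen: the tins weigh differently, each under 0.7 kg, the heaviest at least 0.2 kg more than either other
- tin_mid_center (a point): the middle one of three identical closed steel tins, upright cylinders 46 mm wide, 56 mm high, flush fixed lid; the point is the tin's centre, 28 mm above its foot, z up; 37 mm above the desk when in its recess. Coin rolls packed inside, unseen: the tins weigh differently, each under 0.7 kg, the heaviest at least 0.2 kg more than either other
- tin_far_center (a point): the farthest from the robot of three identical closed steel tins, upright cylinders 46 mm wide, 56 mm high, flush fixed lid; the point is the tin's centre, 28 mm above its foot, z up; 37 mm above the desk when in its recess. Coin rolls packed inside, unseen: the tins weigh differently, each under 0.7 kg, the heaviest at least 0.2 kg more than either other
- place_near (a point): centre of the floor of the carrier's nearest recess (round, 54 mm wide, 5 mm deep, its floor 9 mm above the desk); axes of the carrier: x along the row away from the robot, z up
- place_mid (a point): centre of the floor of the carrier's middle recess (round, 54 mm wide, 5 mm deep, its floor 9 mm above the desk); axes of the carrier: x along the row away from the robot, z up
- place_far (a point): centre of the floor of the carrier's farthest recess (round, 54 mm wide, 5 mm deep, its floor 9 mm above the desk); axes of the carrier: x along the row away from the robot, z up
- cup: white ceramic sorting cup, 62 mm wide at the rim, 55 mm high, standing loose between carrier and pad; origin under its centre. Leave it alone
- loupe: round loupe lying flat between carrier and pad, silver frame 54 mm wide, 9 mm thick, with a thin handle reaching 106 mm to -x from the lens centre (origin, underside). Leave it alone
- coin_tray: loose wooden sorting tray with coins, 160 x 220 x 22 mm, to the robot's right; origin under its centre. Leave it alone

How it is judged (in metres and radians):
On the way, in this order (a step that is already met when the one before it is completed fails the run):
1. the cover plate lies flat on the felt pad, let go (horizontal distance between cover_handle and pad_center below 0.06 m and height (world z) of cover_handle below 0.046 m and angle between cover_handle's own z axis and vertical below 0.06 rad and contact force between cover and pad above 1 N and contact force between cover and the fingers below 0.05 N and linear speed of cover below 0.02 m/s), for 0.2 s.
2. the nearest tin is held clear of the carrier (height (world z) of tin_near_center above 0.05 m and contact force between tin_near and the fingers above 0.5 N and contact force between tin_near and carrier below 0.02 N), for 0.2 s.
3. the middle tin is held clear of the carrier (height (world z) of tin_mid_center above 0.05 m and contact force between tin_mid and the fingers above 0.5 N and contact force between tin_mid and carrier below 0.02 N), for 0.2 s.
4. the farthest tin is held clear of the carrier (height (world z) of tin_far_center above 0.05 m and contact force between tin_far and the fingers above 0.5 N and contact force between tin_far and carrier below 0.02 N), for 0.2 s.
At the end, for the whole second after the job is handed in: heaviest tin held only by the fingers, still, within 14 degrees of upright, its foot over 142 mm above the desk; the other two (each under 3.8 N) upright in their own recesses, within 12 mm; cover flat and released on the pad, within 60 mm of its middle (all of step 1 and ((height (world z) of tin_near_center above 0.17 m and angle between tin_near_center's own z axis and vertical below 0.25 rad and linear speed of tin_near below 0.03 m/s and contact force between tin_near and the fingers above 1.5 N and contact force between tin_near and carrier below 0.05 N and contact force between tin_near and cover below 0.05 N and horizontal distance between tin_mid_center and place_mid below 0.012 m and height (world z) of each of tin_mid_center, tin_far_center below 0.045 m and angle between each of tin_mid_center, tin_far_center's own z axis and vertical below 0.1 rad and contact force between tin_mid and carrier between 0.5 and 3.8 N and contact force between each of tin_mid, tin_far and the fingers below 0.05 N and horizontal distance between tin_far_center and place_far below 0.012 m and contact force between tin_far and carrier between 0.5 and 3.8 N) or (height (world z) of tin_mid_center above 0.17 m and angle between tin_mid_center's own z axis and vertical below 0.25 rad and linear speed of tin_mid below 0.03 m/s and contact force between tin_mid and the fingers above 1.5 N and contact force between tin_mid and carrier below 0.05 N and contact force between tin_mid and cover below 0.05 N and horizontal distance between tin_near_center and place_near below 0.012 m and height (world z) of each of tin_near_center, tin_far_center below 0.045 m and angle between each of tin_near_center, tin_far_center's own z axis and vertical below 0.1 rad and contact force between tin_near and carrier between 0.5 and 3.8 N and contact force between each of tin_near, tin_far and the fingers below 0.05 N and horizontal distance between tin_far_center and place_far below 0.012 m and contact force between tin_far and carrier between 0.5 and 3.8 N) or (height (world z) of tin_far_center above 0.17 m and angle between tin_far_center's own z axis and vertical below 0.25 rad and linear speed of tin_far below 0.03 m/s and contact force between tin_far and the fingers above 1.5 N and contact force between tin_far and carrier below 0.05 N and contact force between tin_far and cover below 0.05 N and horizontal distance between tin_near_center and place_near below 0.012 m and height (world z) of each of tin_near_center, tin_mid_center below 0.045 m and angle between each of tin_near_center, tin_mid_center's own z axis and vertical below 0.1 rad and contact force between tin_near and carrier between 0.5 and 3.8 N and contact force between each of tin_near, tin_mid and the fingers below 0.05 N and horizontal distance between tin_mid_center and place_mid below 0.012 m and contact force between tin_mid and carrier between 0.5 and 3.8 N))); the arm keeps its last pose, push and grip.
It fails at once if the cup, the loupe or the coin tray is pushed more than 25 mm (distance of any of cup, loupe, coin_tray from where it was at the start of the episode above 0.025 m).
It fails at once if the cover plate or a tin is dropped (falls free of the fingers at over 0.5 m/s) ((linear speed of cover above 0.5 m/s and contact force between cover and the fingers below 0.05 N) or (linear speed of tin_near above 0.5 m/s and contact force between tin_near and the fingers below 0.05 N) or (linear speed of tin_mid above 0.5 m/s and contact force between tin_mid and the fingers below 0.05 N) or (linear speed of tin_far above 0.5 m/s and contact force between tin_far and the fingers below 0.05 N)).
It also fails if it takes over 72 s, if anything falls off the work surface, if the arm or the gripper's body presses on something with over 40 N, if the wrist force passes 120 N, or if a joint passes its speed limit or range.

## Robot

A 6-joint arm with a two-finger parallel gripper is mounted at the origin on the work surface. World frame = base frame: x ahead of the robot, y to its left, z up, the work surface at z = 0. Lengths are in mm, angles in rad, forces in N, time in s.
With the tool pointing down it reaches from about 275 to 750 mm from the base axis. Payload 10.2 kg.
Tool frame: the origin (TCP) lies midway between the tips of the shut fingers; the grasp point (between the pads) lies 19 mm behind it (ctrl.tcp_to_grasp is the z of the grasp point in the tool frame, in mm); z points along the fingers, y is the direction in which the jaws open and shut (so a half turn about z gives the same grasp; the last joint's range is limited). The gripper opens to 85 mm and grips with 20 to 120 N. Pads are 22 mm wide; open, the fingers measure 114 mm over their backs; the gripper's body (76 mm by 85 mm) begins 54 mm behind the grasp point. The pads swing forward as they close: fully open they stand 13 mm farther back than shut.
Start: joints at [0.89, 0.313, 1.498, -0, 1.331, -0.223], TCP at [232.05, 470.939, 231.294] pointing down, gripper open.
Joint ranges: [-2.94, 2.94], [-0.97, 2.17], [0.19, 2.56], [-1.23, 4.37], [0.02, 3.11], [-2.88, 2.88]. Speed limits (rad/s): [2.39, 2.39, 3.01, 3.14, 3.14, 3.14].

## Interface

Orientations are given as a unit quaternion [w, x, y, z].
In Python, from rig import sensors, capture, order, ctrl gives the robot as it stands. The module is installed in compiled form; this text tells all that it offers.
- The arm moves only by the tool play_rows, never from a script. Its argument "deltas" is a list of rows, each a list of 7 numbers: the shift along the world's x, y, z in units of 40 mm (1.0 is 40 mm), then the turn, a rotation vector about the world's x, y, z in units of 6 degrees (1.0 is 6 degrees), then the opening, from -1 (shut) to 1 (fully open). A call has 1 to 8 rows; each row shifts and turns the commanded pose from where the row before left it; what a row does not reach is not made up. A row lasts 1/12 s, in which the tool goes at most 41.7 mm and 7.16 degrees, less where a joint would pass 70% of its speed; a pose out of reach is approached as far as the arm can. A call is refused whole if a number of a shift passes 1 or a number of a turn 1, either way. A call with a gripper value outside its range is refused whole. The fingers move at their own pace and stop on an object; "squeeze" is the grip in N (left out, the last holds). Time passes only in rows, so rows that do not move let the fingers close. It gives the time, the measured TCP pose, the force and the opening at its end, in the units of the state.
- sensors.sense(): the state, without advancing time (a new reading comes with each control period).
- capture(name): name is "scene" or "top" or "wrist"; returns a dict with "pixels" (420x560x3 uint8, red, green, blue), "z_map" (420x560 float32, mm along the optical axis (not along the pixel's ray), 0 where there is no reading), "fx", "fy", "cx", "cy" (pixels), "eye" and "rotation" of the camera in the world; the wrist camera has in their place "tool_from_camera" (4x4, takes a point from camera to tool coordinates, whose origin is the TCP and whose axes are the flange's). Camera axes: x right, y down, z forward; pixel columns grow to the right and rows downward; lengths in mm; the calibration is good to about 2 mm. A picture is of the moment at which its call begins: read the wrist's pose just before it.
- order.finish_job(): hands the job in, once; it reports no verdict.
The state is a dict: "time_s": time; "joints": joint angles; "dq": joint speeds; "tau": joint torques, N m; "eef_pos": TCP position; "ee_rot": TCP orientation; "force": force on the tool from outside, world axes, zero at the start; "wrist_torque": the same for the moment, N m; "grip_width": opening from 0.0 (shut) to 1.0 (fully open).
Only numpy, scipy, OpenCV 4.12 (cv2) and the standard library are available. Lean on these libraries where they do the work, as an engineer would, in place of code of your own. Each camera call takes 0.05 s, during which the arm holds its last target. There are 200 camera calls.

## Working session

There is one attempt and no reset: what is moved stays moved. The work goes in short steps, Python scripts to look and compute and a tool call to move; the robot and the scene stay as the last step left them, time stands still between calls to the robot, and variables do not carry over. Pictures are saved under pics/ and viewed, about 8 in all and at most 12, crops included, and the job is handed in when it is done.

Besides the shell and the picture viewer there is one more tool, called after "Request:" as name(argument=value, ...) on one line, values as JSON. play_rows: Moves the arm, as the interface text tells. Its arguments: {"type":"object","properties":{"deltas":{"type":"array","items":{"type":"array","items":{"type":"number"}}},"squeeze":{"type":"number"}},"required":["deltas"]}

```bash
mkdir -p pics; cat > h.py <<'E'
import numpy as np, cv2
from rig import sensors, capture, order, ctrl
from scipy.spatial.transform import Rotation as R
def q2m(q): return R.from_quat([q[1],q[2],q[3],q[0]]).as_matrix()
def cloud(name):
    s=sensors.sense(); c=capture(name)
    z=c["z_map"]; v,u=np.mgrid[:420,:560]
    P=np.stack([(u-c["cx"])/c["fx"]*z,(v-c["cy"])/c["fy"]*z,z],-1)
    if name=="wrist":
        T=np.array(c["tool_from_camera"]); P=P@T[:3,:3].T+T[:3,3]
        P=P@q2m(s["ee_rot"]).T+np.array(s["eef_pos"])
    else: P=P@np.array(c["rotation"]).T+np.array(c["eye"])
    P[z<=0]=np.nan
    return c["pixels"],P
def save(px,f): cv2.imwrite("pics/"+f,cv2.cvtColor(px,cv2.COLOR_RGB2BGR))
E
python3 - <<'E'
from h import *
px,P=cloud("top"); save(px,"top.png"); np.save("top.npy",P)
c=capture("top"); print(c["eye"],c["rotation"],c["fx"])
s=sensors.sense(); print(s["eef_pos"],s["ee_rot"],s["force"],s["grip_width"],ctrl.tcp_to_grasp,q2m(s["ee_rot"]).round(3).tolist())
E
```

```text
Traceback (most recent call last):
  File "h.py", line 12, in cloud
    else: P=P@np.array(c["rotation"]).T+np.array(c["eye"])
            ~^~~~~~~~~~~~~~~~~~~~~~~~~~
ValueError: matmul: Input operand 1 has a mismatch in its core dimension 0, with gufunc signature (n?,k),(k,m?)->(n?,m?) (size 4 is different from 3)
```

Rotation is a quaternion.

```bash
sed -i 's/np.array(c\["rotation"\]).T/q2m(c["rotation"]).T/' h.py
python3 - <<'E'
from h import *
px,P=cloud("top"); save(px,"top.png"); np.save("top.npy",P)
s=sensors.sense(); print(s["eef_pos"],s["ee_rot"],s["force"],s["grip_width"],ctrl.tcp_to_grasp,q2m(s["ee_rot"]).round(3).tolist())
print(P[60,40],P[210,280],P[380,500])
E
```

```text
[231.88515553 470.74926005 230.78092514] [-2.70758957e-04  2.26905285e-01  9.73916642e-01 -5.41774037e-04] [-1.06091083 -0.3170595   0.01140371] 1.0050492347914821 -18.700000000000003 [[-0.897, 0.442, -0.001], [0.442, 0.897, -0.001], [0.0, -0.001, -1.0]]
[836.36005119 314.78522994 179.11787253] [ 5.77269376e+02 -1.28714631e+02  2.57060845e-01] [ 211.29444123 -604.5284031    -0.8085576 ]
```

View pics/top.png

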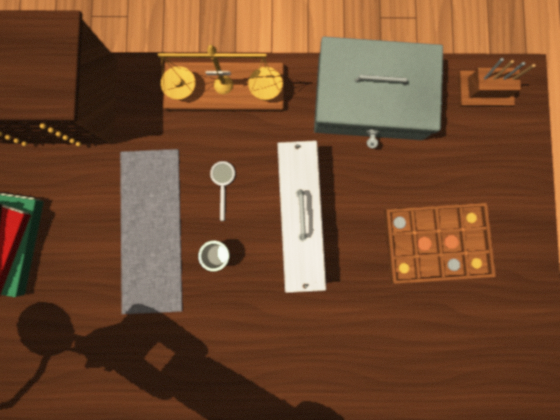

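The top view shows the carrier with its cover at about (302,216) with pins near (297,147) and (306,286). The pad is at (151,231), with the loupe and cup between them around x 215.

```bash
python3 - <<'E'
from h import *
px,P=cloud("top")
def rect(m,l):
    p=P[m]; r=cv2.minAreaRect(p[:,:2].astype(np.float32)); print(l,len(p),np.round(r[0],1),np.round(r[1],1),round(r[2],2),"z",np.round(np.median(p[:,2]),1)); 
v,u=np.mgrid[:420,:560]
box=lambda a,b,c,d:(u>a)&(u<b)&(v>c)&(v<d)
z=P[...,2]
rect(box(260,345,130,305)&(z>65)&(z<82),"plate")
rect(box(260,345,170,260)&(z>95),"handle")
m=box(260,345,170,260)&(z>95);print(z[m].max(),P[m][:,:2].min(0),P[m][:,:2].max(0))
g=px.astype(int); rect(box(105,195,140,320)&(g.min(-1)>75),"pad")
for f in [(122,152),(178,151),(181,311),(122,313)]: print(P[f[1],f[0]].round(1))
rect(box(190,240,155,190)&(z>4),"loupe"); rect(box(190,240,235,280)&(z>30),"cup")
E
```

```text
plate 5558 [ 561.1 -169.9] [306.3  80.4] 3.04 z 74.6
handle 250 [ 560.9 -169.9] [99.4  9.9] 2.94 z 110.1
115.67990363560955 [ 511.34661832 -175.36805352] [ 610.56015818 -163.20230951]
pad 9460 [514.4 222.2] [337.7   0. ] 4.11 z nan
[707.6 229.9   1.5]
[ 7.110e+02  1.037e+02 -7.000e-01]
[354.8  86.8   0.6]
[350.6 214.2   3.8]
loupe 429 [670.6  16.1] [89.3 68.2] 59.15 z 6.7
cup 294 [477.2  10.5] [59.8 58.9] 0.34 z 53.0
```

Request:
play_rows(deltas=[[0.41,-0.8,0,0,0,0.244,1],[0.41,-0.8,0,0,0,0.244,1],[0.41,-0.8,0,0,0,0.244,1],[0.41,-0.8,0,0,0,0.244,1],[0.41,-0.8,0,0,0,0.244,1],[0.41,-0.8,0,0,0,0.244,1],[0.41,-0.8,0,0,0,0.244,1],[0.41,-0.8,0,0,0,0.244,1]])

```text
time_s: 0.82
eef_pos: [363.5, 213.3, 231.3]
ee_rot: [0.0, 0.126, 0.992, 0.0]
force: [0.4, -0.2, -0.0]
grip_width: 0.998
```

Request:
play_rows(deltas=[[0.41,-0.8,0,0,0,0.244,1],[0.41,-0.8,0,0,0,0.244,1],[0.41,-0.8,0,0,0,0.244,1],[0.41,-0.8,0,0,0,0.244,1],[0.41,-0.8,0,0,0,0.244,1],[0.41,-0.8,0,0,0,0.244,1],[0.41,-0.8,0,0,0,0.244,1],[0.41,-0.8,0,0,0,0.244,1]])

```text
time_s: 1.48
eef_pos: [494.8, -42.9, 231.1]
ee_rot: [-0.0, 0.024, 1.0, 0.0]
force: [0.9, 0.2, 0.1]
grip_width: 1.0
```

Request:
play_rows(deltas=[[0.41,-0.8,0,0,0,0.244,1],[0.41,-0.8,0,0,0,0.244,1],[0.41,-0.8,0,0,0,0.244,1],[0.41,-0.8,0,0,0,0.244,1],[0,0,-0.5,0,0,0,1],[0,0,-0.5,0,0,0,1],[0,0,0,0,0,0,1],[0,0,0,0,0,0,1]])

```text
time_s: 2.15
eef_pos: [559.7, -168.8, 190.8]
ee_rot: [-0.001, -0.027, 1.0, 0.001]
force: [0.3, -0.2, 0.3]
grip_width: 1.0
```

```bash
python3 - <<'E'
from h import *
s=sensors.sense(); M=q2m(s["ee_rot"]); print(s["time_s"],s["eef_pos"],M.round(3).tolist(),s["force"])
px,P=cloud("wrist"); save(px,"w1.png"); z=P[...,2]
for lo,hi in((65,85),(100,118)):
    m=(z>lo)&(z<hi)&(abs(P[...,1]+170)<60)&(abs(P[...,0]-561)<160)
    p=P[m]; print(len(p)); 
    if len(p)>20: print(cv2.minAreaRect(p[:,:2].astype(np.float32)), np.median(p[:,2]))
E
```

```text
2.15 [ 559.70178346 -168.84585787  190.84184542] [[-0.999, -0.053, -0.002], [-0.053, 0.999, 0.001], [0.002, 0.001, -1.0]] [ 0.30678927 -0.22954683  0.32539753]
34543
((567.2705078125, -170.0923614501953), (299.5220947265625, 80.2178726196289), 3.0845813751220703) 75.14689419945077
1769
((562.4864501953125, -170.333251953125), (98.51482391357422, 10.005414009094238), 3.165142059326172) 110.94541693360847
```

View pics/w1.png

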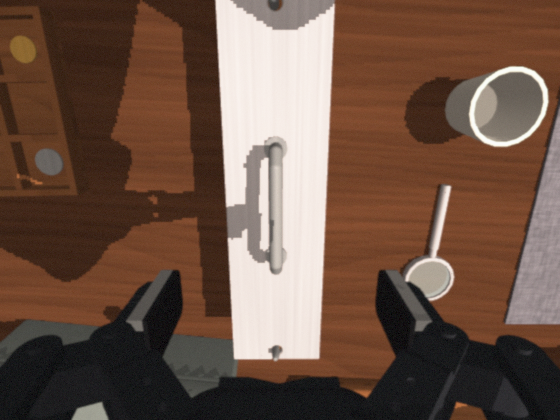

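The wrist view shows the handle bar from about (277,145) to (277,265), between the jaws and aligned with them. Next I descend and grip.

Request:
play_rows(deltas=[[0.04,-0.03,-0.5,0,0,0,1],[0,0,-0.5,0,0,0,1],[0,0,-0.5,0,0,0,1],[0,0,-0.5,0,0,0,1],[0,0,-0.4,0,0,0,1],[0,0,-0.15,0,0,0,1],[0,0,0,0,0,0,0],[0,0,0,0,0,0,-0.5]], squeeze=50)

```text
time_s: 2.87
eef_pos: [562.3, -170.4, 90.8]
ee_rot: [0.001, -0.027, 1.0, -0.001]
force: [0.6, -1.0, -0.8]
grip_width: 0.746
```

Request:
play_rows(deltas=[[0,0,0,0,0,0,-1],[0,0,0,0,0,0,-1],[0,0,0,0,0,0,-1],[0,0,0,0,0,0,-1],[0,0,0,0,0,0,-1],[0,0,0,0,0,0,-1],[0,0,0,0,0,0,-1],[0,0,0,0,0,0,-1]])

```text
time_s: 3.53
eef_pos: [561.9, -170.4, 89.9]
ee_rot: [0.0, -0.027, 1.0, -0.0]
force: [-0.7, 0.3, 5.2]
grip_width: 0.093
```

Request:
play_rows(deltas=[[0,0,0.1,0,0,0,-1],[0,0,0.2,0,0,0,-1],[0,0,0.2,0,0,0,-1],[0,0,0.2,0,0,0,-1],[0,0,0.2,0,0,0,-1],[0,0,0.2,0,0,0,-1],[0,0,0.2,0,0,0,-1],[0,0,0,0,0,0,-1]])

```text
time_s: 4.2
eef_pos: [562.3, -170.6, 143.3]
ee_rot: [0.001, -0.027, 1.0, -0.001]
force: [0.2, -0.1, -2.5]
grip_width: 0.095
```

Request:
play_rows(deltas=[[0,0,0.3,0,0,0,-1],[0,0,0.4,0,0,0,-1],[0,0,0.4,0,0,0,-1],[0,0,0.4,0,0,0,-1],[0,0,0.2,0,0,0,-1],[0,0,0,0,0,0,-1]])

```text
time_s: 4.7
eef_pos: [562.2, -170.5, 210.9]
ee_rot: [0.001, -0.027, 1.0, -0.001]
force: [0.5, 0.2, -3.2]
grip_width: 0.089
```

```bash
python3 - <<'E'
from h import *
px,P=cloud("wrist"); save(px,"w2.png"); z=P[...,2]
s=sensors.sense();print(s["eef_pos"],s["force"],s["wrist_torque"])
c=s["eef_pos"]
m=(z>c[2]-25)&(z<c[2]+5)&(abs(P[...,1]-c[1])<60)&(abs(P[...,0]-c[0])<170)
p=P[m];print(len(p),cv2.minAreaRect(p[:,:2].astype(np.float32)))
A=np.c_[p[:,:2]-c[:2],np.ones(len(p))];print(np.linalg.lstsq(A,p[:,2],rcond=None)[0])
E
```

```text
[ 561.72439024 -170.29680636  209.39707562] [ 0.52686794  0.15851749 -3.34595608] [ 0.000947    0.04726217 -0.0080797 ]
47127 ((544.9566650390625, -170.67529296875), (199.25917053222656, 80.69920349121094), 3.040841579437256)
[ 2.67980526e-03 -3.70698221e-03  1.96132631e+02]
```

View pics/w2.png

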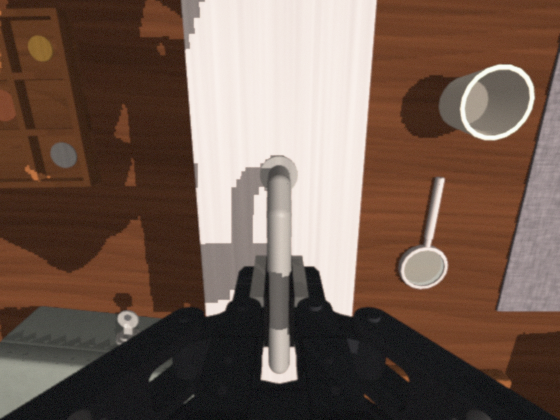

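The plate hangs level in the grip. Now I carry it over the pad.

Request:
play_rows(deltas=[[-0.03,0.3,0,0,0,0,-1],[-0.05,0.5,0,0,0,0,-1],[-0.07,0.7,0,0,0,0,-1],[-0.07,0.8,0,0,0,0,-1],[-0.07,0.8,0,0,0,0,-1],[-0.07,0.8,0,0,0,0,-1],[-0.07,0.8,0,0,0,0,-1],[-0.07,0.8,0,0,0,0,-1]])

```text
time_s: 5.42
eef_pos: [540.4, 52.0, 208.1]
ee_rot: [-0.001, -0.027, 1.0, 0.0]
force: [0.3, -0.9, -3.1]
grip_width: 0.097
```

Request:
play_rows(deltas=[[-0.07,0.8,0,0,0,0,-1],[-0.07,0.7,0,0,0,0,-1],[-0.07,0.6,0,0,0,0,-1],[-0.06,0.4,0,0,0,0,-1],[0,0.22,0,0,0,0,-1],[0,0,-0.4,0,0,0,-1],[0,0,-0.5,0,0,0,-1],[0,0,-0.5,0,0,0,-1]])

```text
time_s: 6.08
eef_pos: [530.4, 158.7, 152.0]
ee_rot: [-0.0, -0.027, 1.0, -0.0]
force: [0.7, -0.3, -2.7]
grip_width: 0.096
```

Request:
play_rows(deltas=[[0,0,-0.5,0,0,0,-1],[0,0,-0.5,0,0,0,-1],[0,0,-0.5,0,0,0,-1],[0,0,-0.5,0,0,0,-1],[0,0,-0.4,0,0,0,-1],[0,0,-0.3,0,0,0,-1],[0,0,0,0,0,0,-1],[0,0,0,0,0,0,-1]])

```text
time_s: 6.75
eef_pos: [530.3, 158.4, 44.7]
ee_rot: [-0.001, -0.026, 1.0, -0.0]
force: [0.2, 0.6, -1.6]
grip_width: 0.097
```

```bash
python3 - <<'E'
from h import *
s=sensors.sense();print(s["eef_pos"],s["force"],s["time_s"])
px,P=cloud("scene"); save(px,"s1.png")
E
```

```text
[530.34564569 158.37723585  44.72582927] [ 0.23468551  0.57710361 -1.59941442] 6.75
```

View pics/s1.png

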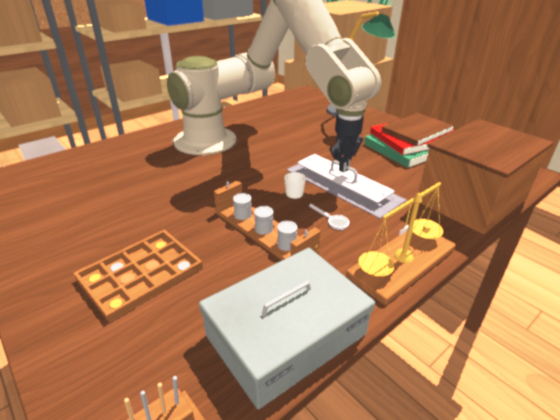

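The scene view shows the plate hanging just above the pad, and the three tins now uncovered near (243,207), (264,220) and (287,236). I lower it gently.

Request:
play_rows(deltas=[[0,0,-0.1,0,0,0,-1],[0,0,-0.1,0,0,0,-1],[0,0,-0.1,0,0,0,-1],[0,0,-0.1,0,0,0,-1],[0,0,-0.05,0,0,0,-1],[0,0,0,0,0,0,-1]])

```text
time_s: 7.3
eef_pos: [530.6, 158.5, 26.7]
ee_rot: [-0.0, -0.027, 1.0, -0.0]
force: [-0.1, 0.2, -3.0]
grip_width: 0.091
```

Request:
play_rows(deltas=[[0,0,-0.05,0,0,0,-1],[0,0,-0.05,0,0,0,-1],[0,0,0,0,0,0,-1]])

```text
time_s: 7.55
eef_pos: [531.1, 158.6, 23.6]
ee_rot: [0.0, -0.027, 1.0, 0.0]
force: [-1.0, 0.0, 1.2]
grip_width: 0.096
```

Request:
play_rows(deltas=[[0,0,0,0,0,0,-0.7],[0,0,0,0,0,0,-0.5],[0,0,0,0,0,0,-0.3],[0,0,0,0,0,0,0],[0,0,0,0,0,0,0],[0,0,0.1,0,0,0,0],[0,0,0.3,0,0,0,0],[0,0,0.5,0,0,0,0]])

```text
time_s: 8.22
eef_pos: [530.0, 158.4, 59.1]
ee_rot: [-0.001, -0.027, 1.0, -0.0]
force: [-0.7, 1.0, -0.3]
grip_width: 0.506
```

Request:
play_rows(deltas=[[0,0,0.8,0,0,0,0.3],[0,0,1,0,0,0,0.3],[0,0,1,0,0,0,0.3],[-0.2,-0.5,0.8,0,0,0,0.3],[-0.2,-0.7,0,0,0,0,0.3],[-0.2,-0.8,0,0,0,0,0.3],[-0.2,-0.8,0,0,0,0,0.3],[-0.2,-0.8,0,0,0,0,0.3]])

```text
time_s: 8.88
eef_pos: [490.2, 13.4, 204.6]
ee_rot: [0.001, -0.027, 1.0, -0.0]
force: [-0.2, 0.0, 0.5]
grip_width: 0.651
```

Request:
play_rows(deltas=[[-0.2,-0.8,0,0,0,0,0.3],[-0.2,-0.8,0,0,0,0,0.3],[0,-0.8,0,0,0,0,0.3],[0,-0.8,0,0,0,0,0.3],[0,0,0,0,0,0,0.3],[0,0,0,0,0,0,0.3]])

```text
time_s: 9.38
eef_pos: [474.7, -114.5, 204.1]
ee_rot: [0.0, -0.025, 1.0, -0.0]
force: [0.2, 0.7, -1.2]
grip_width: 0.652
```

```bash
python3 - <<'E'
from h import *
s=sensors.sense();print(s["eef_pos"],s["force"],s["time_s"],s["joints"])
px,P=cloud("top"); save(px,"t2.png"); z=P[...,2]
v,u=np.mgrid[:420,:560]
def rect(m,l):
    p=P[m]; 
    if len(p)<8: print(l,len(p));return
    r=cv2.minAreaRect(p[:,:2].astype(np.float32)); print(l,len(p),np.round(r[0],1),np.round(r[1],1),round(r[2],2),"z",np.round(np.median(p[:,2]),1),"mean",p[:,:2].mean(0).round(1))
X,Y=P[...,0],P[...,1]
rect((abs(X-531)<170)&(abs(Y-158)<60)&(z>30)&(z<60),"handle")
rect((abs(X-531)<190)&(abs(Y-158)<80)&(z>5.5)&(z<12),"plate")
d=np.array([.9986,.054])
for k in(-84,0,84):
    c=np.array([561.5,-170.2])+k*d
    rect((np.hypot(X-c[0],Y-c[1])<40)&(z>58)&(z<75),k)
E
```

```text
[ 474.68132077 -114.52903185  204.12340215] [ 0.19375251  0.70099863 -1.21123387] 9.3833 [-4.77306265e-01  2.55649511e-01  1.64737504e+00  1.41832399e-04
  1.23773861e+00 -2.09878212e+00]
handle 228 [530.3 159.5] [98.6 10.6] 3.25 z 43.8 mean [529.1 158.6]
plate 4764 [531.9 159.4] [356.8 128.3] 3.12 z 8.4 mean [526.4 158.9]
-84 3
0 380 [ 562.5 -170.8] [43.8 43.7] 0.36 z 63.7 mean [ 562.1 -170.7]
84 372 [ 645.8 -167.3] [43.3 44.7] 44.07 z 63.8 mean [ 645.6 -166.9]
```

View pics/t2.png

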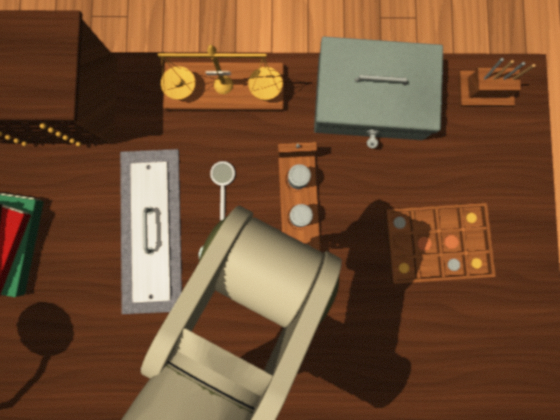

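The cover lies centred on the pad, with its handle at about (152,230). The mid and far tins are visible at (301,215) and (299,176). I move above the near tin.

Request:
play_rows(deltas=[[0.05,-0.7,-0.5,0,0,0,0.8],[0.05,-0.8,-0.5,0,0,0,0.8],[0,0,-0.5,0,0,0,0.8],[0,0,0,0,0,0,0.8],[0,0,0,0,0,0,0.8]])

```text
time_s: 9.85
eef_pos: [478.8, -172.2, 143.5]
ee_rot: [-0.001, -0.027, 1.0, 0.001]
force: [-0.2, -0.1, 1.0]
grip_width: 0.901
```

```bash
cat > tins.py <<'E'
from h import *
s=sensors.sense();print(s["eef_pos"],s["ee_rot"],s["force"],s["time_s"],s["grip_width"])
for n in("wrist","top"):
    px,P=cloud(n); z=P[...,2];X,Y=P[...,0],P[...,1]
    if n=="wrist": save(px,"w_%.2f.png"%s["time_s"])
    for k in(-84,0,84):
        c=np.array([562,-170.7])+k*np.array([.9986,.054])
        m=(np.hypot(X-c[0],Y-c[1])<38)&(z>57)&(z<72); p=P[m]
        if len(p)>30: print(n,k,len(p),np.round(cv2.minEnclosingCircle(p[:,:2].astype(np.float32))[0],1),p[:,:2].mean(0).round(1),np.median(p[:,2]).round(1))
E
python3 tins.py
```

```text
[ 478.77058639 -172.16304555  143.49270346] [-5.51701067e-04 -2.71911758e-02  9.99629959e-01  5.29865722e-04] [-0.22912759 -0.13787742  1.0312753 ] 9.85 0.900554439718739
wrist -84 3239 [ 481.7 -176.7] [ 480.2 -176.9] 64.4
wrist 0 2540 [ 564.2 -171.1] [ 561.6 -171.2] 64.3
wrist 84 169 [ 629.8 -167. ] [ 626.3 -167. ] 59.9
top 0 73 [ 564.6 -171.2] [ 572.2 -178.8] 64.3
top 84 377 [ 646.  -167.2] [ 645.4 -166.9] 63.8
```

Request:
play_rows(deltas=[[0.01,-0.08,-0.3,0,0,0,0.8],[0,0,-0.5,0,0,0,0.8],[0,0,-0.5,0,0,0,0.8],[0,0,-0.5,0,0,0,0.8],[0,0,-0.5,0,0,0,0.8],[0,0,-0.5,0,0,0,0.8],[0,0,-0.24,0,0,0,0.8],[0,0,0,0,0,0,0.4]], squeeze=50)

```text
time_s: 10.62
eef_pos: [479.0, -175.8, 21.1]
ee_rot: [-0.001, -0.027, 1.0, 0.001]
force: [-0.3, -0.5, 0.0]
grip_width: 0.779
```

Request:
play_rows(deltas=[[0,0,0,0,0,0,0.2],[0,0,0,0,0,0,0],[0,0,0,0,0,0,-1],[0,0,0,0,0,0,-1],[0,0,0,0,0,0,-1],[0,0,0,0,0,0,-1]])

```text
time_s: 11.12
eef_pos: [480.2, -177.0, 23.5]
ee_rot: [0.001, -0.027, 1.0, -0.001]
force: [-0.6, 0.6, 7.1]
grip_width: 0.53
```

Request:
play_rows(deltas=[[0,0,0.1,0,0,0,-1],[0,0,0.2,0,0,0,-1],[0,0,0.3,0,0,0,-1],[0,0,0.3,0,0,0,-1],[0,0,0.1,0,0,0,-1],[0,0,0,0,0,0,-1],[0,0,0,0,0,0,-1],[0,0,0,0,0,0,-1]])

```text
time_s: 11.78
eef_pos: [478.8, -176.4, 61.1]
ee_rot: [-0.001, -0.027, 1.0, 0.0]
force: [0.0, 0.0, -6.3]
grip_width: 0.525
```

Request:
play_rows(deltas=[[0,0,0,0,0,0,-1],[0,0,0,0,0,0,-1],[0,0,0,0,0,0,-1],[0,0,0,0,0,0,-1]])

```text
time_s: 12.12
eef_pos: [479.2, -176.6, 61.5]
ee_rot: [-0.0, -0.027, 1.0, 0.0]
force: [-0.2, 0.1, -5.9]
grip_width: 0.523
```

Request:
play_rows(deltas=[[0,0,0,0,0,0,-1],[0,0,0,0,0,0,-1]])

```text
time_s: 12.28
eef_pos: [479.2, -176.6, 61.6]
ee_rot: [-0.0, -0.027, 1.0, 0.0]
force: [-0.4, 0.1, -5.7]
grip_width: 0.522
```

Request:
play_rows(deltas=[[0,0,0,0,0,0,-1],[0,0,0,0,0,0,-1]])

```text
time_s: 12.45
eef_pos: [479.3, -176.7, 61.7]
ee_rot: [0.0, -0.027, 1.0, -0.0]
force: [0.0, -0.9, -5.6]
grip_width: 0.529
```

```bash
python3 - <<'E'
from h import *
s=sensors.sense();print({k:np.round(v,3) for k,v in s.items()})
px,P=cloud("scene"); save(px[150:300,170:380].repeat(3,0).repeat(3,1),"s2.png")
E
```

```text
{'time_s': np.float64(12.45), 'joints': array([-0.583,  0.486,  1.737,  0.   ,  0.918, -2.207]), 'dq': array([ 0.   ,  0.001,  0.001,  0.001,  0.001, -0.   ]), 'tau': array([-0.0000e+00, -4.6065e+01, -2.1800e+01,  2.0000e-03, -3.0000e-03,
       -0.0000e+00]), 'eef_pos': array([ 479.266, -176.661,   61.7  ]), 'ee_rot': array([ 0.   , -0.027,  1.   , -0.   ]), 'force': array([ 0.025, -0.892, -5.604]), 'wrist_torque': array([-0.026,  0.012,  0.022]), 'grip_width': np.float64(0.529)}
```

View pics/s2.png

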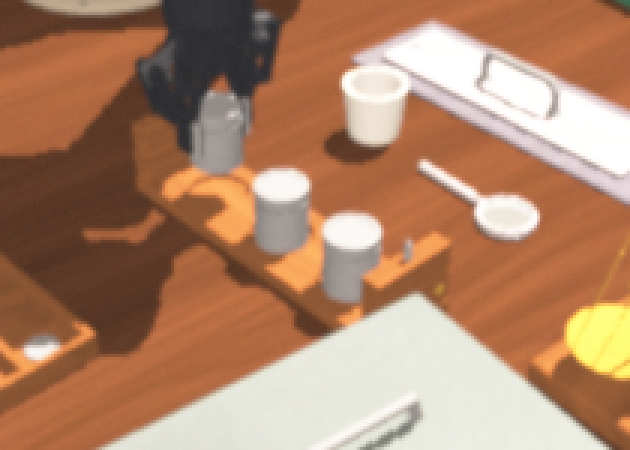

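The near tin is held upright and clear of the carrier, at about (218,130) in the crop. It reads roughly 5.7 N, which makes it probably the heaviest. I set it back.

Request:
play_rows(deltas=[[0,0,-0.2,0,0,0,-1],[0,0,-0.3,0,0,0,-1],[0,0,-0.25,0,0,0,-1],[0,0,-0.1,0,0,0,-1],[0,0,-0.1,0,0,0,-1],[0,0,-0.05,0,0,0,-1],[0,0,0,0,0,0,-1],[0,0,0,0,0,0,-1]])

```text
time_s: 13.17
eef_pos: [479.0, -176.5, 23.5]
ee_rot: [-0.0, -0.027, 1.0, 0.0]
force: [-10.8, 5.3, 20.0]
grip_width: 0.526
```

Request:
play_rows(deltas=[[0,0,0.03,0,0,0,-1],[0,0,0,0,0,0,0.15],[0,0,0,0,0,0,0.3],[0,0,0,0,0,0,0.5],[0,0,0,0,0,0,0.7],[0,0,0,0,0,0,0.8],[0,0,0.3,0,0,0,0.8],[0,0,0.6,0,0,0,0.8]])

```text
time_s: 13.83
eef_pos: [478.0, -175.9, 57.3]
ee_rot: [-0.002, -0.027, 1.0, 0.001]
force: [-0.9, -1.1, -0.4]
grip_width: 0.903
```

Request:
play_rows(deltas=[[0,0,0.8,0,0,0,0.8],[0,0,0.8,0,0,0,0.8],[0.4,0.02,0.5,0,0,0,0.8],[0.8,0.05,0,0,0,0,0.8],[0.8,0.04,0,0,0,0,0.8],[0,0,0,0,0,0,0.8],[0,0,0,0,0,0,0.8]])

```text
time_s: 14.42
eef_pos: [559.7, -171.9, 142.2]
ee_rot: [-0.0, -0.027, 1.0, 0.0]
force: [0.3, 0.9, -0.4]
grip_width: 0.901
```

```bash
python3 tins.py
```

```text
[ 559.74172453 -171.923513    142.17448442] [-3.44971190e-04 -2.71792744e-02  9.99630501e-01  1.73235820e-04] [ 0.30078592  0.94215567 -0.44524747] 14.4167 0.9009030005680533
wrist -84 4388 [ 481.1 -175.8] [ 480.5 -175.9] 64.5
wrist 0 3246 [ 564.2 -171.1] [ 562.8 -171.2] 64.4
wrist 84 2538 [ 647.9 -167.6] [ 645.4 -167.6] 64.3
top -84 107 [ 487.3 -180.9] [ 491.3 -182.5] 64.3
```

The near tin is seated again, with its top at 64.5 mm. Next is the mid tin.

Request:
play_rows(deltas=[[0.06,0.02,-0.3,0,0,0,0.8],[0,0,-0.5,0,0,0,0.8],[0,0,-0.5,0,0,0,0.8],[0,0,-0.5,0,0,0,0.8],[0,0,-0.5,0,0,0,0.8],[0,0,-0.48,0,0,0,0.8],[0,0,-0.2,0,0,0,0.8],[0,0,0,0,0,0,0.4]])

```text
time_s: 15.18
eef_pos: [560.2, -171.0, 21.6]
ee_rot: [-0.002, -0.026, 1.0, 0.001]
force: [0.2, -0.4, -0.1]
grip_width: 0.781
```

Request:
play_rows(deltas=[[0,0,0,0,0,0,0.2],[0,0,0,0,0,0,0],[0,0,0,0,0,0,-1],[0,0,0,0,0,0,-1],[0,0,0,0,0,0,-1],[0,0,0,0,0,0,-1]])

```text
time_s: 15.68
eef_pos: [562.2, -171.8, 25.0]
ee_rot: [0.001, -0.027, 1.0, -0.001]
force: [-1.2, 0.6, 6.1]
grip_width: 0.533
```

Request:
play_rows(deltas=[[0,0,0.1,0,0,0,-1],[0,0,0.2,0,0,0,-1],[0,0,0.3,0,0,0,-1],[0,0,0.3,0,0,0,-1],[0,0,0.1,0,0,0,-1],[0,0,0,0,0,0,-1],[0,0,0,0,0,0,-1],[0,0,0,0,0,0,-1]])

```text
time_s: 16.35
eef_pos: [561.4, -171.3, 63.3]
ee_rot: [-0.0, -0.027, 1.0, 0.0]
force: [-0.4, -0.2, -1.3]
grip_width: 0.534
```

Request:
play_rows(deltas=[[0,0,0,0,0,0,-1],[0,0,0,0,0,0,-1],[0,0,0,0,0,0,-1],[0,0,0,0,0,0,-1]])

```text
time_s: 16.68
eef_pos: [561.6, -171.4, 63.5]
ee_rot: [-0.0, -0.027, 1.0, 0.0]
force: [1.0, 0.3, -1.8]
grip_width: 0.529
```

Request:
play_rows(deltas=[[0,0,0,0,0,0,-1],[0,0,0,0,0,0,-1]])

```text
time_s: 16.85
eef_pos: [561.6, -171.5, 63.7]
ee_rot: [-0.0, -0.027, 1.0, 0.0]
force: [-0.3, 0.5, -1.7]
grip_width: 0.533
```

Request:
play_rows(deltas=[[0,0,0,0,0,0,-1],[0,0,0,0,0,0,-1]])

```text
time_s: 17.02
eef_pos: [561.7, -171.4, 63.7]
ee_rot: [-0.0, -0.027, 1.0, 0.0]
force: [-0.2, -0.1, -2.1]
grip_width: 0.529
```

```bash
python3 - <<'E'
from h import *
px,P=cloud("scene"); save(px[150:300,170:380].repeat(3,0).repeat(3,1),"s3.png")
E
```

```text
(no output)
```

View pics/s3.png

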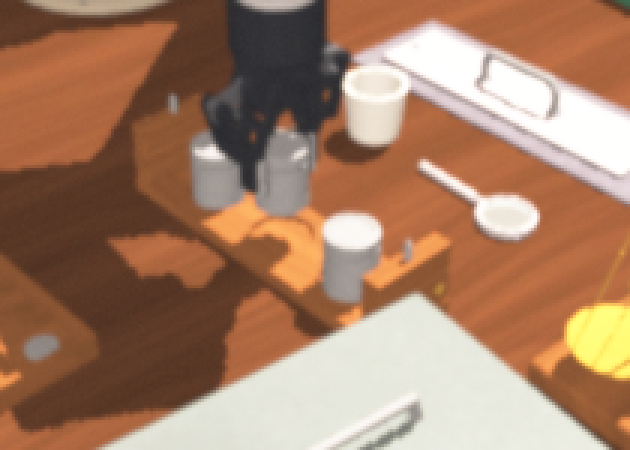

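Request:
play_rows(deltas=[[0,0,-0.2,0,0,0,-1],[0,0,-0.3,0,0,0,-1],[0,0,-0.25,0,0,0,-1],[0,0,-0.1,0,0,0,-1],[0,0,-0.08,0,0,0,-1],[0,0,-0.03,0,0,0,-1],[0,0,0,0,0,0,-1],[0,0,0,0,0,0,-1]])

```text
time_s: 17.73
eef_pos: [561.8, -171.5, 25.4]
ee_rot: [0.0, -0.027, 1.0, -0.0]
force: [-0.2, -0.7, -1.8]
grip_width: 0.528
```

The picture shows the mid tin held clear at about (285,175), and it is light at around 1.8 N. It is now lowered to just above its floor, so I ease it down, release, and go on to the far tin.

Request:
play_rows(deltas=[[0,0,-0.03,0,0,0,-1],[0,0,0,0,0,0,-1],[0,0,0,0,0,0,0.15],[0,0,0,0,0,0,0.3],[0,0,0,0,0,0,0.6],[0,0,0,0,0,0,0.8],[0,0,0,0,0,0,0.8],[0,0,0.3,0,0,0,0.8]])

```text
time_s: 18.4
eef_pos: [560.5, -170.9, 34.5]
ee_rot: [-0.002, -0.027, 1.0, 0.001]
force: [-0.4, 0.4, -0.2]
grip_width: 0.902
```

Request:
play_rows(deltas=[[0,0,0.8,0,0,0,0.8],[0,0,0.8,0,0,0,0.8],[0,0,0.8,0,0,0,0.8],[0.45,0.02,0.3,0,0,0,0.8],[0.8,0.05,0,0,0,0,0.8],[0.8,0.03,0,0,0,0,0.8],[0,0,0,0,0,0,0.8],[0,0,0,0,0,0,0.8]])

```text
time_s: 19.07
eef_pos: [644.1, -167.1, 144.0]
ee_rot: [-0.0, -0.027, 1.0, 0.0]
force: [0.5, -0.2, 0.4]
grip_width: 0.903
```

```bash
python3 tins.py
```

```text
[ 644.14936755 -167.13599328  143.96832649] [-1.45347730e-04 -2.70743141e-02  9.99633412e-01  3.19746121e-05] [ 0.47343926 -0.18025641  0.41630071] 19.0667 0.9026808099542619
wrist 0 4348 [ 564.2 -170.7] [ 563.7 -170.7] 64.5
wrist 84 3211 [ 648.1 -167.5] [ 646.7 -167.5] 64.4
top -84 148 [ 477.2 -179.9] [ 475.  -186.8] 63.9
top 84 68 [ 644.9 -166.6] [ 642.2 -169. ] 63.9
```

Request:
play_rows(deltas=[[0.04,0,-0.3,0,0,0,0.8],[0,0,-0.5,0,0,0,0.8],[0,0,-0.5,0,0,0,0.8],[0,0,-0.5,0,0,0,0.8],[0,0,-0.5,0,0,0,0.8],[0,0,-0.48,0,0,0,0.8],[0,0,-0.24,0,0,0,0.8],[0,0,0,0,0,0,0.4]])

```text
time_s: 19.83
eef_pos: [643.6, -167.1, 20.9]
ee_rot: [-0.002, -0.026, 1.0, 0.001]
force: [0.1, -0.0, 0.5]
grip_width: 0.778
```

Request:
play_rows(deltas=[[0,0,0,0,0,0,0.2],[0,0,0,0,0,0,0],[0,0,0,0,0,0,-1],[0,0,0,0,0,0,-1],[0,0,0,0,0,0,-1],[0,0,0,0,0,0,-1]])

```text
time_s: 20.33
eef_pos: [645.8, -167.9, 24.7]
ee_rot: [0.001, -0.027, 1.0, -0.001]
force: [-0.4, -0.8, 6.6]
grip_width: 0.523
```

Request:
play_rows(deltas=[[0,0,0.1,0,0,0,-1],[0,0,0.2,0,0,0,-1],[0,0,0.3,0,0,0,-1],[0,0,0.3,0,0,0,-1],[0,0,0.1,0,0,0,-1],[0,0,0,0,0,0,-1],[0,0,0,0,0,0,-1],[0,0,0,0,0,0,-1]])

```text
time_s: 21.0
eef_pos: [644.9, -167.3, 62.7]
ee_rot: [-0.0, -0.027, 1.0, 0.0]
force: [0.5, 0.5, -2.1]
grip_width: 0.523
```

Request:
play_rows(deltas=[[0,0,0,0,0,0,-1],[0,0,0,0,0,0,-1],[0,0,0,0,0,0,-1],[0,0,0,0,0,0,-1]])

```text
time_s: 21.33
eef_pos: [645.2, -167.4, 63.1]
ee_rot: [-0.0, -0.027, 1.0, 0.0]
force: [-0.3, 0.2, -1.5]
grip_width: 0.525
```

Request:
play_rows(deltas=[[0,0,0,0,0,0,-1],[0,0,0,0,0,0,-1]])

```text
time_s: 21.5
eef_pos: [645.3, -167.5, 63.2]
ee_rot: [-0.0, -0.027, 1.0, 0.0]
force: [-0.9, 0.8, -2.4]
grip_width: 0.525
```

Request:
play_rows(deltas=[[0,0,0,0,0,0,-1],[0,0,0,0,0,0,-1]])

```text
time_s: 21.67
eef_pos: [645.3, -167.4, 63.3]
ee_rot: [0.0, -0.027, 1.0, 0.0]
force: [-0.4, 0.2, -1.8]
grip_width: 0.522
```

```bash
python3 - <<'E'
from h import *
px,P=cloud("scene"); save(px[150:300,170:380].repeat(3,0).repeat(3,1),"s4.png")
E
```

```text
(no output)
```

View pics/s4.png

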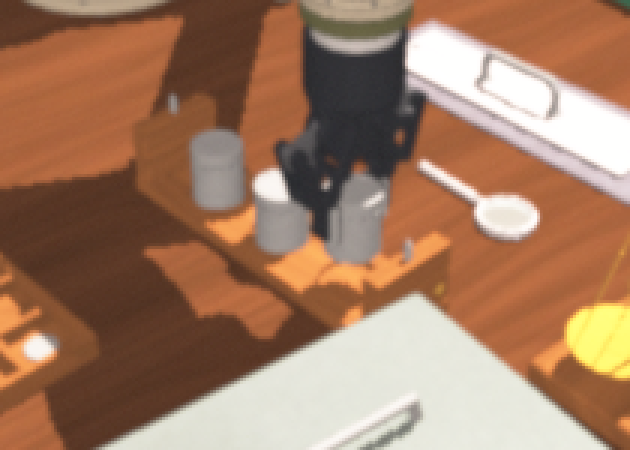

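The far tin is held clear at about (357,220) and reads about 1.9 N, so the near tin at 5.7 N is the heaviest. I set the far tin back.

Request:
play_rows(deltas=[[0,0,-0.2,0,0,0,-1],[0,0,-0.3,0,0,0,-1],[0,0,-0.25,0,0,0,-1],[0,0,-0.1,0,0,0,-1],[0,0,-0.08,0,0,0,-1],[0,0,-0.04,0,0,0,-1],[0,0,0,0,0,0,-1],[0,0,0,0,0,0,-1]])

```text
time_s: 22.38
eef_pos: [645.4, -167.5, 24.8]
ee_rot: [0.0, -0.027, 1.0, -0.0]
force: [-1.8, -0.1, 0.6]
grip_width: 0.524
```

Request:
play_rows(deltas=[[0,0,-0.01,0,0,0,-1],[0,0,0,0,0,0,-1],[0,0,0,0,0,0,0.15],[0,0,0,0,0,0,0.3],[0,0,0,0,0,0,0.6],[0,0,0,0,0,0,0.8],[0,0,0,0,0,0,0.8],[0,0,0.3,0,0,0,0.8]])

```text
time_s: 23.05
eef_pos: [644.1, -167.0, 34.2]
ee_rot: [-0.002, -0.027, 1.0, 0.001]
force: [0.2, 0.6, -0.8]
grip_width: 0.898
```

Request:
play_rows(deltas=[[0,0,0.8,0,0,0,0.8],[0,0,0.8,0,0,0,0.8],[0,0,0.8,0,0,0,0.8],[-0.5,-0.03,0.3,0,0,0,0.8],[-0.8,-0.04,0,0,0,0,0.8],[-0.8,-0.04,0,0,0,0,0.8],[-0.8,-0.04,0,0,0,0,0.8],[-0.8,-0.04,0,0,0,0,0.8]])

```text
time_s: 23.72
eef_pos: [495.8, -174.9, 145.0]
ee_rot: [0.001, -0.027, 1.0, -0.0]
force: [-0.6, -1.2, 0.3]
grip_width: 0.899
```

Request:
play_rows(deltas=[[-0.46,-0.02,0,0,0,0,0.8],[0,0,0,0,0,0,0.8],[0,0,0,0,0,0,0.8]])

```text
time_s: 23.97
eef_pos: [478.8, -176.2, 145.3]
ee_rot: [0.001, -0.026, 1.0, -0.0]
force: [0.9, -0.1, 0.3]
grip_width: 0.902
```

```bash
python3 tins.py
```

```text
[ 478.82571047 -176.19672159  145.32126674] [ 7.80138957e-04 -2.61601962e-02  9.99657335e-01 -4.97948739e-04] [ 0.93379975 -0.12566082  0.29007996] 23.9667 0.9015089770015008
wrist -84 3206 [ 480.9 -175.9] [ 479.6 -176.1] 64.4
wrist 0 2497 [ 564.1 -170.1] [ 561.6 -170.9] 64.3
wrist 84 253 [ 631.4 -167.6] [ 626.6 -168. ] 60.9
top 0 57 [ 564.6 -170.8] [ 575.4 -166.2] 64.4
top 84 374 [ 645.5 -166.3] [ 645.3 -166.3] 63.8
```

All three tins are seated. Last step: grip the near tin and raise it about 180 mm.

Request:
play_rows(deltas=[[0,0.01,-0.3,0,0,0,0.8],[0,0,-0.5,0,0,0,0.8],[0,0,-0.5,0,0,0,0.8],[0,0,-0.5,0,0,0,0.8],[0,0,-0.5,0,0,0,0.8],[0,0,-0.5,0,0,0,0.8],[0,0,-0.24,0,0,0,0.8],[0,0,0,0,0,0,0.4]], squeeze=60)

```text
time_s: 24.73
eef_pos: [478.5, -174.8, 20.7]
ee_rot: [-0.001, -0.027, 1.0, 0.001]
force: [0.9, -0.2, 0.2]
grip_width: 0.781
```

Request:
play_rows(deltas=[[0,0,0,0,0,0,0.2],[0,0,0,0,0,0,0],[0,0,0,0,0,0,-1],[0,0,0,0,0,0,-1],[0,0,0,0,0,0,-1],[0,0,0,0,0,0,-1]])

```text
time_s: 25.23
eef_pos: [479.8, -176.0, 23.7]
ee_rot: [0.001, -0.027, 1.0, -0.001]
force: [1.3, -0.1, 7.6]
grip_width: 0.521
```

Request:
play_rows(deltas=[[0,0,0.1,0,0,0,-1],[0,0,0.2,0,0,0,-1],[0,0,0.4,0,0,0,-1],[0,0,0.5,0,0,0,-1],[0,0,0.5,0,0,0,-1],[0,0,0.5,0,0,0,-1],[0,0,0.5,0,0,0,-1],[0,0,0.5,0,0,0,-1]])

```text
time_s: 25.9
eef_pos: [478.2, -175.0, 151.5]
ee_rot: [-0.001, -0.027, 1.0, 0.0]
force: [-0.1, -0.1, -6.3]
grip_width: 0.523
```

Request:
play_rows(deltas=[[0,0,0.5,0,0,0,-1],[0,0,0.4,0,0,0,-1],[0,0,0.3,0,0,0,-1],[0,0,0.1,0,0,0,-1],[0,0,0,0,0,0,-1],[0,0,0,0,0,0,-1],[0,0,0,0,0,0,-1],[0,0,0,0,0,0,-1]])

```text
time_s: 26.57
eef_pos: [478.5, -175.2, 201.6]
ee_rot: [-0.001, -0.027, 1.0, 0.001]
force: [0.6, 0.4, -5.5]
grip_width: 0.524
```

Request:
play_rows(deltas=[[0,0,0,0,0,0,-1],[0,0,0,0,0,0,-1],[0,0,0,0,0,0,-1],[0,0,0,0,0,0,-1],[0,0,0,0,0,0,-1],[0,0,0,0,0,0,-1]])

```text
time_s: 27.07
eef_pos: [478.9, -175.5, 202.5]
ee_rot: [0.0, -0.027, 1.0, -0.0]
force: [-0.5, 0.8, -5.3]
grip_width: 0.523
```

```bash
python3 tins.py; python3 - <<'E'
from h import *
px,P=cloud("scene"); save(px[80:300,150:400].repeat(2,0).repeat(2,1),"s5.png")
X,Y,z=P[...,0],P[...,1],P[...,2]
v,u=np.mgrid[:420,:560]
m=(np.hypot(X-479,Y+176)<27)&(z>120); print("z pct of things near the tin axis",np.percentile(z[m],[0,1,5,25]))
E
```

```text
[ 478.86321566 -175.45651965  202.49726859] [ 2.13230776e-05 -2.66354375e-02  9.99645213e-01 -2.61709360e-05] [-0.46144752  0.83815245 -5.28027783] 27.0667 0.5227209073636757
top 84 374 [ 645.5 -166.4] [ 645.2 -166.3] 63.8
z pct of things near the tin axis [186.8697923  188.32410123 194.38931017 229.10264808]
```

View pics/s5.png

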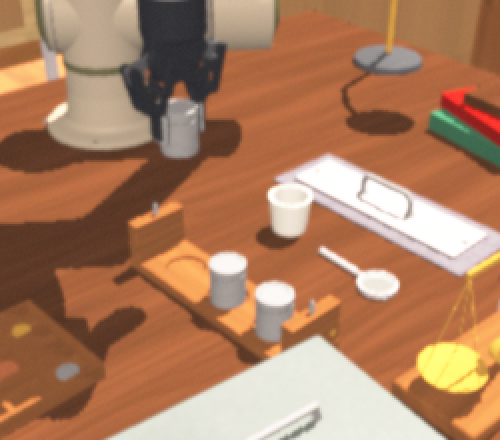

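The near tin is held upright and high at about (181,128). The other two are seated at (228,280) and (275,310), and the cover is flat on the pad. I hand the job in.

```bash
python3 -c "
from rig import order; print(order.finish_job())"
```

```text
the job is handed in; nothing more can be done
None
```

The job is handed in at about 27 s of the 72 s allowed; it reports no verdict. The cover is on the pad, all three tins were hefted near to far, and the nearest one, the heaviest, is held up in the gripper.

- **Cover:** it lies flat on the felt pad, let go, with its handle within about 2 mm of my estimate of the pad's centre.
- **Weights:** the near tin read about 5.6 N; the mid and far tins read about 1.8 N and 1.9 N. The force readings are noisy by about 1 N, but the gap is well beyond that.
- **Held tin:** the last reading had the tool at 202 mm, which puts the tin's foot about 188 mm above the desk. It looks upright and steady in the last picture.
- **Other tins:** both stood in their recesses with their tops at about 64 mm in the last close look before the final lift.
- **Other things:** the cup, loupe and tray look unmoved in the pictures.

**Check out of line:** setting the near tin down the first time briefly pressed it into its recess with about 20 N down and 12 N sideways. It was still seated correctly when I looked afterwards. The depth camera could not pick out the held tin's foot (its lowest 1% of readings there was at 188 mm), so the foot height rests mainly on the tool height and the picture.

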